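# Fit the orange filter and hold the photometer's shutter open

## Robot

A 6-joint arm with a two-finger parallel gripper is mounted at the origin on the work surface. World frame = base frame: x ahead of the robot, y to its left, z up, the work surface at z = 0. Lengths are in m, angles in degrees, forces in N, time in s.
With the tool pointing down it reaches from about 0.425 to 0.95 m from the base axis. Payload 3.5 kg.
Tool frame: the origin (TCP) lies midway between the tips of the shut fingers; the grasp point (between the pads) lies env.grip_point_offset behind it (env.grip_point_offset is the distance from the TCP to the grasp point, in m); z points along the fingers, y is the direction in which the jaws open and shut (so a half turn about z gives the same grasp; the last joint's range is limited). The gripper opens to 85 mm and grips with 20 to 120 N. Pads are 22 mm wide; open, the fingers measure 114 mm over their backs; the gripper's body (76 mm by 85 mm) begins 54 mm behind the grasp point. The pads swing forward as they close: fully open they stand 13 mm farther back than shut.
Start: joints at [54.431, 16.404, 90.338, -0, 73.258, -8.594], TCP at [0.306, 0.602, 0.231] pointing down, gripper open.
Joint ranges: [-158.93, 158.93], [-51.34, 127.21], [12.03, 142.37], [-87.48, 267.48], [13.55, 161.25], [-162.69, 162.69]. Speed limits (degrees/s): [159.86, 159.86, 180, 180, 180, 180].

## Interface

Orientations are given as a 3x3 rotation matrix whose columns are the frame's x, y, z axes.
In Python, from cell import env gives the robot as it stands.
- The arm moves only by the shell command python3 -m inch 'ROWS' [FORCE]. ROWS is JSON, a list that holds one entry, the list of rows, each a list of 7 numbers: the shift along the tool's x, y, z in cm, then the turn, a rotation vector about the tool's x, y, z in degrees, then the opening, from 0 (shut) to 1 (fully open). A call has 1 to 10 rows; each row is the pose to reach, as a shift and turn from the pose commanded when the call began, along the tool's axes at that moment; what a row does not reach only later rows make up. A row lasts 1/10 s, in which the tool goes at most 50 mm and 8.59 degrees, less where a joint would pass 70% of its speed; a pose out of reach is approached as far as the arm can. A call with a gripper value outside its range is refused whole. The fingers move at their own pace and stop on an object; FORCE is the grip in N (left out, the last holds). Time passes only in rows, so rows that repeat a pose let the fingers close. It gives the time, the measured TCP pose, the force and the opening at its end, in the units of the state.
- env.state(): the state, without advancing time (a new reading comes with each control period).
- env.camera(name): name is "scene" or "top"; returns the picture (384x512x3 uint8, blue, green, red); there is no depth.
- env.camera_params(name): a dict with "intrinsics" (3x3 intrinsics, pixels), "world_from_camera" (4x4, takes a point from camera to world coordinates). Camera axes: x right, y up, looking along -z (the intrinsics and any distortion apply to the point x, -y, -z); pixel columns grow to the right and rows downward; lengths in m; the calibration is good to about 2 mm. A picture is of the moment at which its call begins. camera_params takes no time and is no camera call.
- env.hand_in(): hands the job in, once; it reports no verdict.
The state is a dict: "time_s": time; "q": joint angles; "qd": joint speeds; "joint_torque": joint torques, N m; "eef_pos": TCP position; "ee_rot": TCP orientation; "wrist_force": force on the tool from outside, world axes, zero at the start; "wrist_torque": the same for the moment, N m; "grip_width": opening from 0.0 (shut) to 1.0 (fully open).
Only numpy, scipy, OpenCV 4.12 (cv2) and the standard library are available. Lean on these libraries where they do the work, as an engineer would, in place of code of your own. Each camera call takes 0.05 s, during which the arm holds its last target. There are 200 camera calls.

## Task

Take the orange filter out of the rack, slide it fully home into the slot of the photometer's filter holder and let go of it while the shutter is still closed. Then, with the fingers, push the sprung shutter arm by its red bar all the way over to its stop and finish while still holding it there against the spring. Leave the other filters and the things on the bench where they are.

Things in the scene. Friction and masses are not known exactly. Their poses are not given: they have to be found in the camera images.
- orange_filter_mid (a point): sizes in mm. Orange filter: upright slab 50 wide x 8 thick x 70 high, topped by an orange grip bar 40 wide x 14 thick x 25 high; 95 high in all, about 70 g. This point is its centre, half-way up, 47.5 above its lower edge; the grip bar's centre is 35 higher. x along the width, y through the thickness, z up. A half turn about z makes no difference. It stands in one of the rack's slots.
- green_filter_mid (a point): centre of the green filter, same shape and axes as the orange one; stays in its rack slot
- blue_filter_mid (a point): centre of the blue filter, same shape and axes as the orange one; stays in its rack slot
- rack: white filter rack fixed to the bench, 205 (its x) x 50 (its y) x 40 high, origin at the centre of its underside. Three slots 30 deep in a row along its x, 64 apart, floors 10 above the bench; the filters stand with their width along the rack's x.
- photometer: light bench fixed to the table, base plate 150 (its x) x 410 (its y) x 12. Origin on the bench right under the slot's centre; x points away from the robot at yaw 0, y along the beam, z up. Cream lamp house, 100 x 80, centred at y +130, and cream detector house, 80 x 45, at y -195, both 100 high; filter holder at the origin; shutter arm at y -115.
- slot_floor (a point): centre of the floor of the filter holder's slot, 17 above the bench, axes as the photometer's. The slot takes the filter from above, width along x, with about 1.5 clearance on every side; 45 deep, its top 12 flared outwards by 6 as a lead-in, in a dark block 80 (x) x 36 (y), top 62 above the bench. A filter fully home has its centre 47.5 above this point.
- shutter_pivot (a point): centre of the shutter arm's pivot, 30 above the bench, at x +22, y -115 of the photometer; same axes. The arm turns about this y axis.
- shutter_bar (a point): centre of the shutter arm's red cross-bar, 12 dia x 50 long along the hinge axis, 100 from the pivot, on two steel plates 10 deep in x, 24 over the pair. At rest it leans 0.45 rad to the photometer's -x, bar 120 above the bench; pushed to +x it goes over the top (130 high) to its stop, leaning 0.45 rad to +x, bar 120 high again and 87 further along +x.
- shutter (a joint): angle of the shutter arm: 0 at rest (closed), grows as the bar is pushed to the photometer's +x, 0.9 rad at the firm stop (fully open). A spring pulls it back, about 1.6 N at the bar when closed, 5 N at the stop; let go, it snaps shut.
- beaker: open glass beaker, 68 dia x 85 high mm; loose bystander, leave alone; origin at the centre of its underside
- reagent_jar: amber jar with blue cap, 64 dia x 95 high mm; loose bystander, leave alone; origin at the centre of its underside
- wash_bottle: white bottle with blue cap, 60 dia x 150 high mm; loose bystander, leave alone; origin at the centre of its underside
- screwdriver: screwdriver lying flat, yellow handle, about 160 long; loose bystander, leave alone; origin under its middle
- sample_tray: white open tray, 100 x 140 x 30 high mm; loose bystander, leave alone; origin at the centre of its underside
Things that resemble listed ones, but are neither listed nor needed, are in the scene too. Leave any white look-alike of the part that bears orange_filter_mid alone.

How it is judged:
By the outcome, as a careful person would: the job done as asked, in the order asked, and still so for the second after the job is handed in, while the arm keeps its last pose, push and grip.
It also fails if it takes over 56 s, if anything falls off the work surface, if the arm or the gripper's body presses on something with over 40 N, if the wrist force passes 120 N, or if a joint passes its speed limit or range.

## Working session

There is one attempt and no reset: what is moved stays moved. The work goes in short steps, Python scripts to look and compute and a shell command to move; the robot and the scene stay as the last step left them, time stands still between calls to the robot, and variables do not carry over. Pictures are saved under pics/ and viewed, about 8 in all and at most 12, crops included, and the job is handed in when it is done.

```bash
mkdir -p pics; ls; python3 - <<'E'
from cell import env
import cv2,numpy as np
for n in("scene","top"):
    im=env.camera(n);cv2.imwrite(f"pics/{n}0.png",im)
    p=env.camera_params(n);print(n,np.round(p["intrinsics"],1).tolist(),np.round(p["world_from_camera"],3).tolist(),[k for k in p])
a=cv2.imread("pics/scene0.png");b=cv2.imread("pics/top0.png")
s=env.state();print(s["time_s"],s["eef_pos"],np.round(s["ee_rot"],3).tolist(),s["grip_width"],env.grip_point_offset)
E
```

```text
pics
scene [[355.5, 0.0, 255.3], [0.0, 355.5, 190.0], [0.0, 0.0, 1.0]] [[0.428, -0.615, 0.663, 1.245], [0.904, 0.278, -0.325, -0.362], [0.015, 0.738, 0.675, 0.821], [0.0, 0.0, 0.0, 1.0]] ['intrinsics', 'world_from_camera']
top [[475.7, 0.0, 255.6], [0.0, 475.7, 188.7], [0.0, 0.0, 1.0]] [[0.007, 0.987, -0.158, 0.312], [-1.0, 0.01, 0.023, 0.002], [0.024, 0.157, 0.987, 1.528], [0.0, 0.0, 0.0, 1.0]] ['intrinsics', 'world_from_camera']
0.1 [0.30581258 0.60109007 0.23005139] [[-0.891, 0.454, -0.001], [0.454, 0.891, -0.002], [0.0, -0.002, -1.0]] 1.0022982165262984 0.0187
```

View pics/scene0.png

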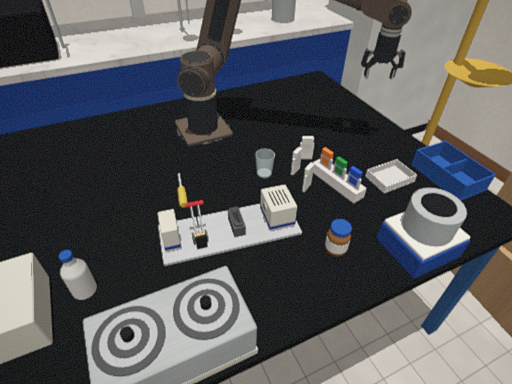

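View pics/top0.png

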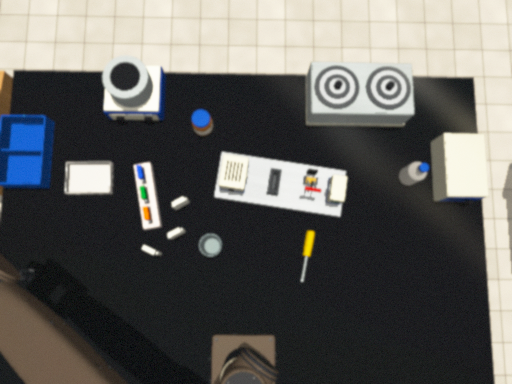

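The scene view has three coloured grip bars in the white rack: orange (327,157), green (340,166) and blue (355,176). In the top view they are at (147,214), (142,192) and (139,174). Three white look-alikes stand off the rack at top-view (180,202), (176,233) and (151,250). Only the orange bar in the rack fits the description. In the top view the holder is at (274,181) and the red bar at (313,190).

```bash
cat > h.py <<'E'
from cell import env
import cv2,numpy as np
P={n:env.camera_params(n) for n in("scene","top")}
def ray(n,uv):
    K=P[n]["intrinsics"];T=np.array(P[n]["world_from_camera"])
    d=np.linalg.inv(K)@np.array([uv[0],uv[1],1.]);d=T[:3,:3]@np.array([d[0],-d[1],-d[2]]);return T[:3,3],d/np.linalg.norm(d)
def plane(n,uv,z):
    o,d=ray(n,uv);return o+d*(z-o[2])/d[2]
def tri(u1,u2):
    A=np.zeros((3,3));b=np.zeros(3);R=[ray("scene",u1),ray("top",u2)]
    for o,d in R:
        M=np.eye(3)-np.outer(d,d);A+=M;b+=M@o
    x=np.linalg.solve(A,b);return x,[np.linalg.norm(np.cross(x-o,d)) for o,d in R]
def pix(n,p):
    T=np.linalg.inv(P[n]["world_from_camera"]);c=T[:3,:3]@p+T[:3,3];K=P[n]["intrinsics"]
    return np.array([K[0][0]*c[0]/-c[2]+K[0][2],K[1][1]*-c[1]/-c[2]+K[1][2]])
def mask(im,lo,hi,box):
    h=cv2.cvtColor(im,cv2.COLOR_BGR2HSV);m=cv2.inRange(h,np.array(lo),np.array(hi));k=np.zeros_like(m);x0,y0,x1,y1=box;k[y0:y1,x0:x1]=1;return m*k
def blob(m):
    n,l,s,c=cv2.connectedComponentsWithStats(m);i=1+np.argmax(s[1:,4]);return c[i],s[i,4],(l==i).astype(np.uint8)
E
python3 - <<'E'
from h import *
S=cv2.imread("pics/scene0.png");T=cv2.imread("pics/top0.png")
col={"orange":((5,150,120),(18,255,255)),"green":((45,120,60),(85,255,255)),"blue":((100,150,80),(125,255,255))}
for k,(lo,hi) in col.items():
    a=blob(mask(S,lo,hi,(310,140,370,195)));b=blob(mask(T,lo,hi,(130,160,162,226)))
    print(k,a[0].round(1),a[1],b[0].round(1),b[1],tri(a[0],b[0]),cv2.minAreaRect(cv2.findNonZero(b[2])))
r=[blob(mask(I,(0,150,110),(4,255,255),bx)|mask(I,(175,150,110),(180,255,255),bx)) for I,bx in((S,(175,190,210,215)),(T,(300,165,325,205)))]
print("red",r[0][:2],r[1][:2],tri(r[0][0],r[1][0]))
c1=cv2.resize(S[135:260,155:380],None,fx=3.5,fy=3.5,interpolation=cv2.INTER_CUBIC)[:, :788]
c2=cv2.resize(T[145:225,210:355],None,fx=5.4,fy=5.4,interpolation=cv2.INTER_CUBIC)
cv2.imwrite("pics/c1.png",c1);cv2.imwrite("pics/c2.png",c2)
E
```

```text
orange [327.2 152.4] 94 [146.7 213.1] 59 (array([0.46214117, 0.29530857, 0.09615265]), [np.float64(0.001323942977125319), np.float64(0.001323942977125336)]) ((146.5, 213.0), (12.658721923828125, 5.589565753936768), 80.53767395019531)
green [341.1 161.8] 100 [143.2 192.6] 56 (array([0.52440866, 0.30879771, 0.0954035 ]), [np.float64(0.0012304406392283755), np.float64(0.0012304406392283787)]) ((143.11766052246094, 192.47059631347656), (11.641709327697754, 4.850712299346924), 75.96376037597656)
blue [355.6 171.6] 110 [140.1 172.1] 52 (array([0.5873632 , 0.32062785, 0.09628849]), [np.float64(0.0012711712629138636), np.float64(0.0012711712629139063)]) ((140.01922607421875, 171.59616088867188), (11.7669677734375, 4.510671138763428), 78.69007110595703)
red (array([194.34210526, 203.07894737]), np.int32(76)) (array([311.74285714, 188.54285714]), np.int32(35)) (array([ 0.53784278, -0.20121305,  0.12177876]), [np.float64(0.0027742429493037212), np.float64(0.002774242949303789)])
```

View pics/c1.png

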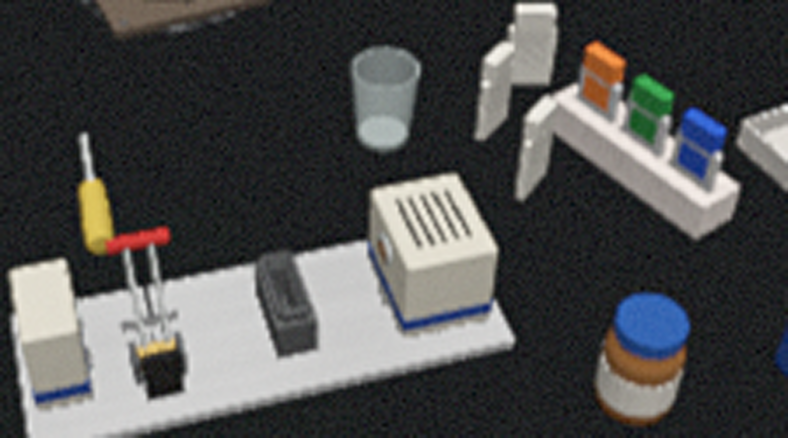

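View pics/c2.png

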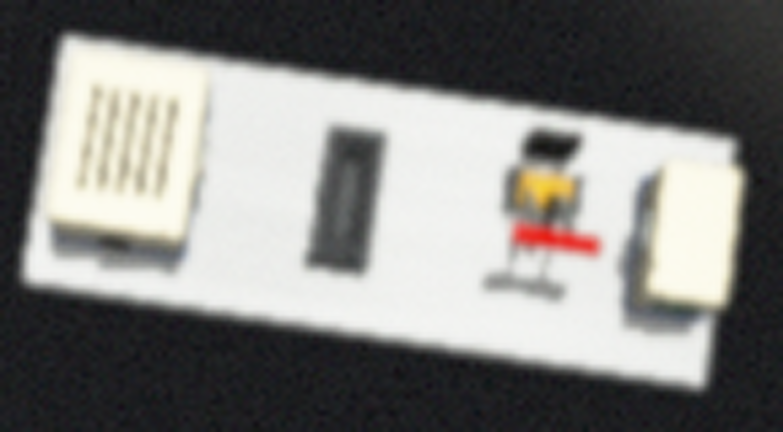

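The crop confirms the orange-barred filter in the end slot of the rack, c1 (603,75). The white look-alikes stand loose to its left. Next I fit the photometer's base-plate edges in both views.

```bash
python3 - <<'E'
from h import *
I={"scene":cv2.imread("pics/scene0.png"),"top":cv2.imread("pics/top0.png")}
# rough plate corners (px): A(+x,+y) B(+x,-y) C(-x,-y) D(-x,+y)
c2=lambda x,y:(x/5.4+210,y/5.4+145); c1=lambda x,y:(x/3.5+155,y/3.5+135)
Q={"top":[c2(65,35),c2(735,138),c2(705,388),c2(22,285)],"scene":[c1(515,345),c1(30,437),c1(12,315),c1(365,240)]}
rng={"top":{0:(.25,.75),1:(.7,.95),2:(.1,.9),3:(.1,.9)},"scene":{0:(.05,.9),1:(.1,.4),2:(.25,.7),3:(.05,.35)}}
out={}
for n in I:
    g=cv2.GaussianBlur(cv2.cvtColor(I[n],cv2.COLOR_BGR2GRAY),(0,0),.7).astype(np.float32);L=[]
    for e in range(4):
        a,b=np.array(Q[n][e]),np.array(Q[n][(e+1)%4]);t=(b-a)/np.linalg.norm(b-a);nn=np.array([-t[1],t[0]]);pts=[]
        for f in np.linspace(*rng[n][e],40):
            s=np.arange(-4,4.01,.1);xy=a+f*(b-a)+s[:,None]*nn
            v=cv2.remap(g,xy[:,0].astype(np.float32)[None],xy[:,1].astype(np.float32)[None],1)[0]
            d=np.abs(np.gradient(v));i=np.argmax(d)
            if np.ptp(v)>50:pts.append(xy[i])
        w=np.array([plane(n,p,.012)[:2] for p in pts])
        vx,vy,x,y=cv2.fitLine(w.astype(np.float32),cv2.DIST_HUBER,0,1e-4,1e-4).ravel()
        r=(w-[x,y])@np.array([-vy,vx]);L.append((np.array([x,y]),np.array([vx,vy])));print(n,e,len(pts),"rms mm",1000*np.median(abs(r)),np.degrees(np.arctan2(vy,vx)))
    def X(l,m):
        s=np.linalg.solve(np.c_[l[1],-m[1]],m[0]-l[0]);return l[0]+s[0]*l[1]
    C=[X(L[(i-1)%4],L[i]) for i in range(4)]
    c=np.mean(C,0);ey=(C[0]+C[3]-C[1]-C[2]);print(n,"centre",c,"len",[np.linalg.norm(C[i]-C[(i+1)%4]) for i in range(4)],"yaw",np.degrees(np.arctan2(-ey[0],ey[1])))
    if n=="top" or 1: out[n]=(c,np.arctan2(-ey[0],ey[1]))
for n,(c,y) in out.items():
    R=np.array([[np.cos(y),-np.sin(y)],[np.sin(y),np.cos(y)]])
    for k,p,z in(("bar",(-.0214,-.115),.12),("slotTop",(0,0),.062),("cornA",(.04,.018),.062),("cornB",(-.04,-.018),.062)):
        w=np.r_[c+R@p,z];print(n,k,w.round(4),[pix(m,w).round(1) for m in("scene","top")])
# dark block centroid in top
m=mask(I["top"],(0,0,0),(180,255,110),(264,165,284,198));b=blob(m);print("block",b[0],b[1],cv2.minAreaRect(cv2.findNonZero(b[2])))
# white lookalikes, beaker
for u in((180,202),(176,233),(151,250)):print(plane("top",u,.08).round(3))
E
```

```text
scene 0 40 rms mm 1.124985164613919 81.28741
scene 1 40 rms mm 0.49589794054719516 -7.855481
scene 2 39 rms mm 0.8766293323820158 82.47739
scene 3 38 rms mm 4.364639371339017 24.201624
scene centre [ 0.57096326 -0.13580646] len [np.float32(0.42561057), np.float32(0.15482466), np.float32(0.32344458), np.float32(0.19240901)] yaw -8.198755
top 0 40 rms mm 0.8090460055138504 81.92423
top 1 40 rms mm 0.5926029832471916 -11.054808
top 2 40 rms mm 0.48133619618582746 81.66805
top 3 40 rms mm 0.584985424903236 -8.326044
top centre [ 0.5719055  -0.11280199] len [np.float32(0.42018023), np.float32(0.1548953), np.float32(0.412802), np.float32(0.15284175)] yaw -8.202713
scene bar [ 0.5334 -0.2466  0.12  ] [array([179.2, 207.2]), array([327.6, 190.5])]
scene slotTop [ 0.571  -0.1358  0.062 ] [array([222.6, 218.5]), array([289. , 181.2])]
scene cornA [ 0.6131 -0.1237  0.062 ] [array([232. , 227.1]), array([285.1, 167.9])]
scene cornB [ 0.5288 -0.1479  0.062 ] [array([213.6, 210.3]), array([292.9, 194.5])]
top bar [ 0.5343 -0.2236  0.12  ] [array([187.3, 205. ]), array([320. , 190.1])]
top slotTop [ 0.5719 -0.1128  0.062 ] [array([230. , 216.3]), array([281.7, 180.8])]
top cornA [ 0.6141 -0.1007  0.062 ] [array([239.6, 224.8]), array([277.8, 167.6])]
top cornB [ 0.5297 -0.1249  0.062 ] [array([220.9, 208.2]), array([285.6, 194.1])]
block [273.67410714 181.9375    ] 224 ((273.5846252441406, 181.8230743408203), (9.302604675292969, 24.558876037597656), 7.125016689300537)
[0.499 0.2   0.08 ]
[0.405 0.209 0.08 ]
[0.353 0.282 0.08 ]
```

```bash
python3 - <<'E'
from h import *
I={"scene":cv2.imread("pics/scene0.png"),"top":cv2.imread("pics/top0.png")}
yaw=np.radians(-8.2);R=np.array([[np.cos(yaw),-np.sin(yaw)],[np.sin(yaw),np.cos(yaw)]])
c0=np.array([.5745,-.0925])
def edges(n,axis,sign,h,c,z,lo,hi,chan=None):
    g=cv2.cvtColor(I[n],cv2.COLOR_BGR2GRAY).astype(np.float32);r=[]
    for f in np.linspace(lo,hi,25):
        s=np.arange(-.012,.0121,.0002);P_=[]
        for k in s:
            p=np.zeros(2);p[axis]=sign*h+k;p[1-axis]=f;P_.append(pix(n,np.r_[c+R@p,z]))
        P_=np.array(P_,np.float32);v=cv2.remap(g,P_[:,0][None],P_[:,1][None],1)[0];d=np.abs(np.gradient(v));v2=np.convolve(d,np.ones(9)/9,'same');v2[:5]=0;v2[-5:]=0
        r.append(s[np.argmax(v2)])
    return np.median(r)*1000,np.std(r)*1000
for n,ax,sg,h,a in(("top",0,1,.04,.012),("top",1,-1,.018,.03),("scene",0,-1,.04,.012),("scene",1,1,.018,.03)):
    print(n,"xy"[ax],sg,edges(n,ax,sg,h,c0,.062,-a,a))
# houses tops z=.1 (lamp +y end in top? use far silhouettes)
a=[]
for n,z0,ax,sg,h,cc,f in(("top",.1,1,-1,.0225,(0,-.195),.03),("top",.1,0,1,.05,(0,.13),.03),("top",.1,1,1,.04,(0,.13),.03),("scene",.1,1,1,.04,(0,.13),.03),("scene",.1,0,-1,.05,(0,.13),.03)):
    print("house",n,cc,"xy"[ax],sg,edges(n,ax,sg,h,c0+R@np.array(cc),z0,-f,f))
B={"top":(255,160,295,205),"scene":(218,195,258,245)}
cs=[cv2.resize(I[n][b[1]:b[3],b[0]:b[2]],(390,440 if n=="top" else 487),interpolation=cv2.INTER_CUBIC) for n,b in B.items()]
cv2.imwrite("pics/blk.png",np.hstack([c[:440] for c in cs]))
o=I["top"];print("orange yaw",np.degrees(np.arctan2(.3206-.2953,.5874-.4621)))
E
```

```text
top x 1 (np.float64(-3.5999999999999783), np.float64(0.9879271228182801))
top y -1 (np.float64(4.600000000000045), np.float64(0.8607345700040194))
scene x -1 (np.float64(3.800000000000043), np.float64(2.4953588920233565))
scene y 1 (np.float64(-5.999999999999985), np.float64(3.5660263599698845))
house top (0, -0.195) y -1 (np.float64(1.6000000000000354), np.float64(0.7966329142082966))
house top (0, 0.13) x 1 (np.float64(7.600000000000051), np.float64(0.8625914444277796))
house top (0, 0.13) y 1 (np.float64(9.600000000000056), np.float64(0.6486416576199852))
house scene (0, 0.13) y 1 (np.float64(-2.9999999999999765), np.float64(0.6874416338861086))
house scene (0, 0.13) x -1 (np.float64(-0.1999999999999693), np.float64(0.6148040338189088))
orange yaw 11.415417067046551
```

View pics/blk.png

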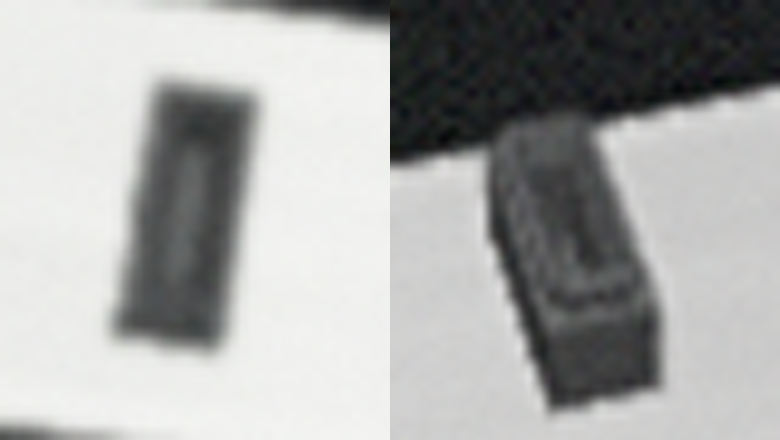

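The block appears in both crops: upright in the top view, centred near (274,181), and with its slot visible in the scene view. Averaging the two views puts the slot at about (0.5745, -0.093), yaw -8.2°. The orange grip is at about (0.462, 0.295), yaw 11.4°. First move goes above the filter.

```bash
cat >> h.py <<'E'
from scipy.spatial.transform import Rotation as Ro
def go(p,yaw,pitch=0):
    "tool deltas (cm,deg) from measured pose to p, tool y along world yaw+90, z down"
    s=env.state();R0=np.array(s["ee_rot"]);a=np.radians(yaw);y=np.array([-np.sin(a),np.cos(a),0]);z=np.array([0,0,-1.])
    R1=np.c_[np.cross(y,z),y,z]@Ro.from_euler("y",pitch,degrees=True).as_matrix()
    print("shift",(100*R0.T@(np.array(p)-s["eef_pos"])).round(2),"turn",np.degrees(Ro.from_matrix(R0.T@R1).as_rotvec()).round(2))
def st():
    s=env.state();print(round(s["time_s"],2),np.round(s["eef_pos"],4),"f",np.round(s["wrist_force"],1),"w",round(s["grip_width"],3),"q",np.round(s["q"],0))
E
python3 -c "
from h import *
go((.462,.295,.21),11.4)"
python3 -m inch '[[[-7,-5.1,0.5,0,0,-8,0.6],[-14,-10.1,1,0,0,-16,0.6],[-21,-15.2,1.5,0,0,-24,0.6],[-27.8,-20.2,2,0,0,-32,0.6],[-27.8,-20.2,2,0,0,-38.4,0.6],[-27.8,-20.2,2,0,0,-38.4,0.6],[-27.8,-20.2,2,0,0,-38.4,0.6],[-27.8,-20.2,2,0,0,-38.4,0.6],[-27.8,-20.2,2,0,0,-38.4,0.6],[-27.8,-20.2,2,0,0,-38.4,0.6]]]' 40
python3 -c "
from h import *
st();go((.462,.295,.074),11.4)
cv2.imwrite('pics/a.png',env.camera('scene')[110:230,250:400].repeat(4,0).repeat(4,1))"
```

```text
shift [-27.8  -20.19   2.04] turn [ -0.11  -0.06 -38.38]
time_s: 1.1
eef_pos: [0.4618, 0.2962, 0.2112]
ee_rot: [[-0.98, -0.199, -0.001], [-0.199, 0.98, 0.0], [0.0, 0.0, -1.0]]
wrist_force: [0.1, 0.1, 0.0]
grip_width: 0.597
1.1 [0.4618 0.2962 0.2112] f [0.1 0.1 0. ] w 0.597 q [ 22.   1. 109.   0.  69. -79.]
shift [-1.000e-02 -1.300e-01  1.372e+01] turn [ 0.02 -0.03  0.07]
```

View pics/a.png

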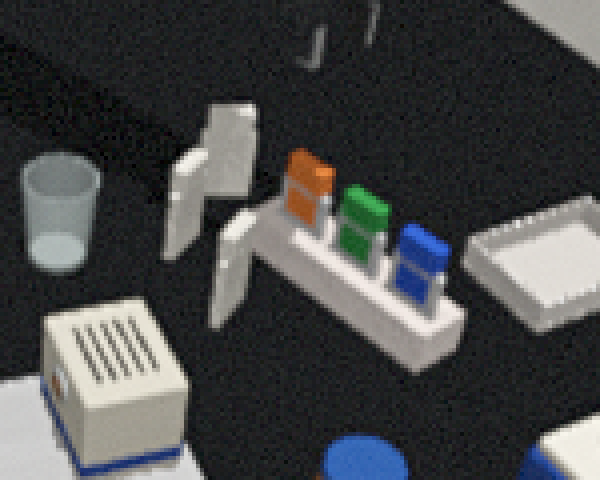

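The scene crop shows the rack undisturbed with orange at crop (310,180). The gripper hovers high, at the top edge of the crop. Now I descend and grip.

```bash
python3 -m inch '[[[0,-0.1,4,0,0,0,0.6],[0,-0.1,7,0,0,0,0.6],[0,-0.1,9,0,0,0,0.6],[0,-0.1,11,0,0,0,0.6],[0,-0.1,12.5,0,0,0,0.6],[0,-0.1,13.7,0,0,0,0.6],[0,-0.1,13.7,0,0,0,0.6]]]' 40 && python3 -m inch '[[[0,0,0,0,0,0,0],[0,0,0,0,0,0,0],[0,0,0,0,0,0,0],[0,0,0,0,0,0,0],[0,0,0,0,0,0,0],[0,0,0,0,0,0,0],[0,0,0,0,0,0,0],[0,0,0,0,0,0,0]]]' 40
python3 -c "
from h import *
st()"
```

```text
time_s: 1.85
eef_pos: [0.4611, 0.2946, 0.0726]
ee_rot: [[-0.98, -0.199, -0.003], [-0.199, 0.98, -0.001], [0.003, -0.001, -1.0]]
wrist_force: [0.9, -0.5, -0.2]
grip_width: 0.599
time_s: 2.65
eef_pos: [0.4633, 0.2952, 0.0756]
ee_rot: [[-0.98, -0.198, 0.002], [-0.198, 0.98, 0.002], [-0.002, 0.001, -1.0]]
wrist_force: [-0.1, 2.7, 5.6]
grip_width: 0.165
2.65 [0.4633 0.2952 0.0756] f [-0.1  2.7  5.6] w 0.165 q [ 22.  11. 114.   0.  54. -80.]
```

```bash
python3 -m inch '[[[0,0,-1,0,0,0,0],[0,0,-2,0,0,0,0],[0,0,-3,0,0,0,0],[0,0,-4.5,0,0,0,0],[0,0,-7,0,0,0,0],[0,0,-10,0,0,0,0],[0,0,-13,0,0,0,0],[0,0,-16,0,0,0,0],[0,0,-16,0,0,0,0]]]' 40
python3 -c "
from h import *
st();go((.5745,-.093,.20),-8.2)"
```

```text
time_s: 3.55
eef_pos: [0.465, 0.2947, 0.2411]
ee_rot: [[-0.98, -0.198, 0.01], [-0.198, 0.98, 0.002], [-0.01, -0.0, -1.0]]
wrist_force: [0.1, 0.3, 0.3]
grip_width: 0.154
3.55 [0.465  0.2947 0.2411] f [0.1 0.3 0.3] w 0.154 q [ 22.  -0. 108.  -0.  72. -80.]
shift [ -3.   -40.17   4.15] turn [ 0.09  0.58 19.65]
```

```bash
python3 -m inch '[[[-0.2,-3,0,0,0,2,0],[-0.5,-7,0,0,0,4,0],[-1,-12,0,0,0,7,0],[-1.3,-17,1,0,0,9,0],[-1.6,-22,1,0,0,11,0],[-2,-27,2,0,0,13,0],[-2.4,-32,3,0,0,16,0],[-2.7,-36,4,0,0,18,0],[-2.9,-39,4,0,0,19,0],[-3,-40.2,4.1,0,0.3,19.6,0]]]' 40
python3 -m inch '[[[0,0,0,0,0,0,0],[0,0,0,0,0,0,0],[0,0,0,0,0,0,0],[0,0,0,0,0,0,0]]]'
python3 - <<'E'
from h import *
st();go((.5745,-.093,.20),-8.2)
cc=[]
for n,(x0,y0) in(("scene",(190,110)),("top",(225,120))):
    im=env.camera(n);cv2.imwrite(f"pics/{n}1.png",im);cc.append(cv2.resize(im[y0:y0+130,x0:x0+100],(400,520),interpolation=cv2.INTER_CUBIC))
cv2.imwrite("pics/b.png",np.hstack(cc))
E
```

```text
time_s: 4.55
eef_pos: [0.5707, -0.0968, 0.1923]
ee_rot: [[-0.989, 0.146, -0.008], [0.146, 0.989, -0.001], [0.008, -0.002, -1.0]]
wrist_force: [-1.0, 0.4, -1.7]
grip_width: 0.159
time_s: 4.95
eef_pos: [0.5713, -0.0922, 0.1935]
ee_rot: [[-0.99, 0.14, -0.005], [0.14, 0.99, -0.0], [0.005, -0.001, -1.0]]
wrist_force: [0.4, 0.1, -0.8]
grip_width: 0.154
4.95 [ 0.5713 -0.0922  0.1935] f [ 0.4  0.1 -0.8] w 0.154 q [ -19.    6.  106.   -0.   68. -101.]
shift [-0.33 -0.03 -0.65] turn [-0.05 -0.29  0.15]
```

View pics/b.png

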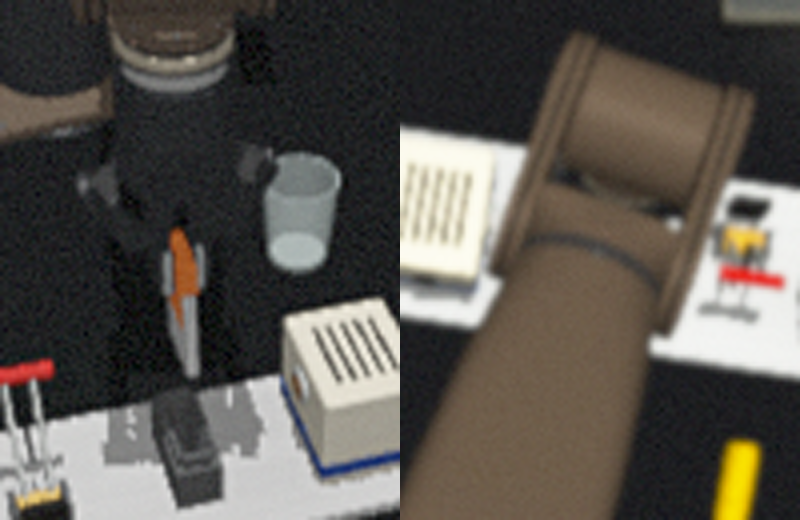

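The scene view shows the filter hanging upright in the jaws above the holder, lower corner at about (238,203). The top view is blocked by the arm. I check the held filter against the scene camera to find its bias.

```bash
python3 - <<'E'
from h import *
im=cv2.imread("pics/scene1.png");o,A,m=blob(mask(im,(5,130,90),(20,255,255),(220,160,250,210)))
s=env.state();R=np.array(s["ee_rot"]);p=s["eef_pos"]
print("orange px",o,A,"rect",cv2.minAreaRect(cv2.findNonZero(m)))
for k,v in(("bar centre",(0,0,-.0187)),("bar +x face",(-.02,0,-.0187)),("bar top",(0,0,-.0312)),("bot+x-y",(-.025,-.004,.0638)),("bot+x+y",(-.025,.004,.0638)),("bot-x",(.025,0,.0638))):
    print(k,pix("scene",p+R@np.array(v)).round(1))
# inverse: slot floor strip in top, slot rim in scene
print("slot strip top@.017",plane("top",(274.2,182.1),.017),"@.04",plane("top",(274.2,182.1),.04))
print("c0 slot top in scene",pix("scene",np.array([.5745,-.093,.062])),"in top",pix("top",np.array([.5745,-.093,.062])))
print("y 1mm scene px",pix("scene",np.array([.5745,-.092,.062]))-pix("scene",np.array([.5745,-.093,.062])))
c=cv2.resize(im[150:240,215:260],(400,800),interpolation=cv2.INTER_CUBIC)[:600];cv2.imwrite("pics/c.png",c)
E
```

```text
orange px [235.21111111 176.94444444] 90 rect ((235.59295654296875, 177.89381408691406), (21.951269149780273, 6.252786159515381), 86.18592071533203)
bar centre [235.2 175. ]
bar +x face [237.1 179.8]
bar top [235.1 171.4]
bot+x-y [236.7 203.7]
bot+x+y [239.5 203.1]
bot-x [233.5 191.6]
slot strip top@.017 [ 0.57532448 -0.09223891  0.017     ] @.04 [ 0.57131087 -0.09079794  0.04      ]
c0 slot top in scene [236.60741012 214.85245362] in top [275.34243676 179.90230113]
y 1mm scene px [ 0.31340169 -0.10243642]
```

View pics/c.png

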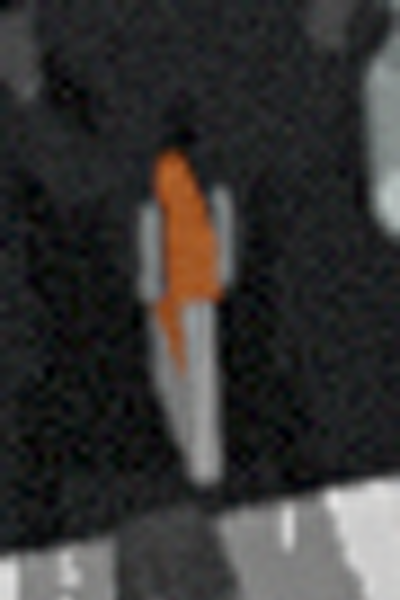

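The held filter lands within about 1 px of its predicted place in the scene camera, so that camera can be trusted here. I use its view of the block corners.

```bash
python3 - <<'E'
from h import *
a=np.radians(-8.2);R=np.array([[np.cos(a),-np.sin(a)],[np.sin(a),np.cos(a)]])
f=lambda x,y:(218+(x-390)/9.75,195+y/9.74)
for n,(x,y),z,loc in(("bot+x-y",(550,408),.012,(.04,-.018)),("bot+x+y",(660,385),.012,(.04,.018)),("top+x-y",(540,322),.062,(.04,-.018)),("top+x+y",(658,305),.062,(.04,.018)),("top-x-y",(495,140),.062,(-.04,-.018)),("top-x+y",(588,118),.062,(-.04,.018))):
    w=plane("scene",f(x,y),z)[:2];print(n,w.round(4),"origin",(w-R@loc).round(4))
g=lambda x,y:(255+x/9.75,160+y/9.78)
for n,(x,y),z,loc in(("top+x-y",(258,95),.062,(.04,-.018)),("top+x+y",(155,85),.062,(.04,.018)),("top-x-y",(222,340),.062,(-.04,-.018)),("bot-x-y",(220,350),.012,(-.04,-.018)),("bot-x+y",(112,335),.012,(-.04,.018))):
    w=plane("top",g(x,y),z)[:2];print("T",n,w.round(4),"origin",(w-R@loc).round(4))
# top-camera filter check: earlier bar in rack vs grasp: project grasped bar location
print(pix("top",np.array([.463,.295,.105])),pix("scene",np.array([.463,.295,.0925])))
E
```

```text
bot+x-y [ 0.6099 -0.1162] origin [ 0.5728 -0.0927]
bot+x+y [ 0.6154 -0.0823] origin [ 0.5733 -0.0944]
top+x-y [ 0.6181 -0.1215] origin [ 0.581 -0.098]
top+x+y [ 0.6263 -0.0876] origin [ 0.5841 -0.0997]
top-x-y [ 0.5441 -0.1054] origin [ 0.5863 -0.0933]
top-x+y [ 0.5472 -0.0758] origin [ 0.5842 -0.0993]
T top+x-y [ 0.6073 -0.1123] origin [ 0.5702 -0.0887]
T top+x+y [ 0.6102 -0.079 ] origin [ 0.568  -0.0911]
T top-x-y [ 0.5275 -0.1006] origin [ 0.5697 -0.0885]
T bot-x-y [ 0.5315 -0.1034] origin [ 0.5737 -0.0913]
T bot-x+y [ 0.5362 -0.0677] origin [ 0.5732 -0.0912]
[146.61451753 212.69835149] [327.51790203 153.38641421]
```

```bash
python3 -m inch '[[[-0.25,0,1,0,-0.3,0.1,0],[-0.25,0,2.5,0,-0.3,0.1,0],[-0.25,0,4,0,-0.3,0.1,0],[-0.25,0,5.5,0,-0.3,0.1,0],[-0.25,0,6,0,-0.3,0.1,0],[-0.25,0,6,0,-0.3,0.1,0],[-0.25,0,6,0,-0.3,0.1,0],[-0.25,0,6,0,-0.3,0.1,0]]]' 40
python3 - <<'E'
from h import *
st();go((.5738,-.0925,.083),-8.2)
im=env.camera("scene");cv2.imwrite("pics/d.png",cv2.resize(im[160:250,210:270],(480,600) if 0 else (400,600),interpolation=cv2.INTER_CUBIC))
E
```

```text
time_s: 5.85
eef_pos: [0.5743, -0.0943, 0.1342]
ee_rot: [[-0.99, 0.144, 0.002], [0.144, 0.99, -0.002], [-0.002, -0.001, -1.0]]
wrist_force: [-0.9, -0.3, -0.5]
grip_width: 0.155
5.85 [ 0.5743 -0.0943  0.1342] f [-0.9 -0.3 -0.5] w 0.155 q [ -19.   10.  108.   -0.   61. -101.]
shift [0.09 0.17 5.12] turn [-0.07  0.11 -0.08]
```

View pics/d.png

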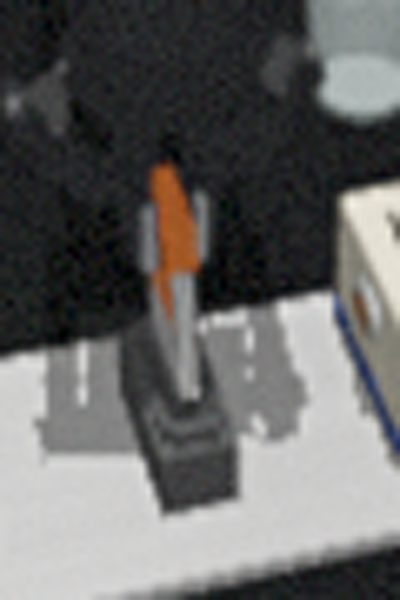

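The filter's lower corner, crop (188,402), is over the slot mouth and lined up with it. I lower it gently.

```bash
python3 -m inch '[[[0.05,0.1,0.3,0,0,0,0],[0.05,0.1,0.6,0,0,0,0],[0.05,0.1,0.9,0,0,0,0],[0.05,0.1,1.2,0,0,0,0],[0.05,0.1,1.5,0,0,0,0],[0.05,0.1,1.8,0,0,0,0],[0.05,0.1,2,0,0,0,0],[0.05,0.1,2,0,0,0,0]]]' 40
python3 -m inch '[[[0,0,0.2,0,0,0,0],[0,0,0.4,0,0,0,0],[0,0,0.6,0,0,0,0],[0,0,0.8,0,0,0,0],[0,0,0.8,0,0,0,0]]]' 40
python3 -c "
from h import *
st();go((.5738,-.0925,.083),-8.2)"
```

```text
time_s: 6.7
eef_pos: [0.5733, -0.0929, 0.1129]
ee_rot: [[-0.99, 0.144, -0.0], [0.144, 0.99, -0.001], [0.0, -0.001, -1.0]]
wrist_force: [1.2, 0.1, -0.9]
grip_width: 0.158
time_s: 7.2
eef_pos: [0.5733, -0.0929, 0.105]
ee_rot: [[-0.99, 0.144, -0.0], [0.144, 0.99, -0.001], [0.0, -0.001, -1.0]]
wrist_force: [-0.9, -0.8, -0.7]
grip_width: 0.155
7.2 [ 0.5733 -0.0929  0.105 ] f [-0.9 -0.8 -0.7] w 0.155 q [ -19.   12.  109.   -0.   58. -101.]
shift [-0.05  0.05  2.2 ] turn [-0.05 -0.   -0.08]
```

```bash
python3 -m inch '[[[0,0,0.3,0,0,0,0],[0,0,0.6,0,0,0,0],[0,0,0.9,0,0,0,0],[0,0,1.2,0,0,0,0],[0,0,1.5,0,0,0,0],[0,0,1.7,0,0,0,0],[0,0,1.8,0,0,0,0],[0,0,1.8,0,0,0,0]]]' 40
python3 -m inch '[[[0,0,0.1,0,0,0,0],[0,0,0.2,0,0,0,0],[0,0,0.3,0,0,0,0],[0,0,0.4,0,0,0,0],[0,0,0.4,0,0,0,0]]]' 40
python3 -m inch '[[[0,0,0.1,0,0,0,0],[0,0,0.2,0,0,0,0],[0,0,0.3,0,0,0,0],[0,0,0.3,0,0,0,0]]]' 40
```

```text
time_s: 8.0
eef_pos: [0.5733, -0.093, 0.0871]
ee_rot: [[-0.99, 0.144, -0.0], [0.144, 0.99, -0.001], [-0.0, -0.001, -1.0]]
wrist_force: [0.8, -0.6, -1.1]
grip_width: 0.159
time_s: 8.5
eef_pos: [0.5733, -0.093, 0.0832]
ee_rot: [[-0.99, 0.144, -0.0], [0.144, 0.99, -0.001], [-0.0, -0.001, -1.0]]
wrist_force: [-0.3, 0.1, -0.1]
grip_width: 0.154
time_s: 8.9
eef_pos: [0.5738, -0.093, 0.0826]
ee_rot: [[-0.99, 0.144, -0.0], [0.144, 0.99, -0.001], [0.0, -0.001, -1.0]]
wrist_force: [-4.0, 1.7, 9.3]
grip_width: 0.157
```

Floor contact came at TCP z 0.0826, exactly the predicted home height. I release and back off upward.

```bash
python3 -m inch '[[[0,0,-0.15,0,0,0,0],[0,0,-0.15,0,0,0,0.5],[0,0,-0.15,0,0,0,0.5],[0,0,-0.15,0,0,0,0.5],[0,0,-0.15,0,0,0,0.5],[0,0,-0.15,0,0,0,0.5],[0,0,-0.15,0,0,0,0.5]]]' 40
python3 -m inch '[[[0,0,-1.5,0,0,0,0.5],[0,0,-4,0,0,0,0.5],[0,0,-8,0,0,0,0.5],[0,0,-12,0,0,0,0.5],[0,0,-12,0,0,0,0],[0,0,-12,0,0,0,0],[0,0,-12,0,0,0,0],[0,0,-12,0,0,0,0],[0,0,-12,0,0,0,0]]]' 40
python3 - <<'E'
from h import *
st()
im=env.camera("scene");cv2.imwrite("pics/scene2.png",im);o,A,m=blob(mask(im,(5,130,90),(20,255,255),(215,160,255,225)))
print(o,A,"pred bar centre/top",pix("scene",np.array([.5735,-.0925,.0995])),pix("scene",np.array([.5735,-.0925,.112])))
c=cv2.resize(im[140:260,150:310],(800,600),interpolation=cv2.INTER_CUBIC);cv2.imwrite("pics/e.png",c)
E
```

```text
time_s: 9.6
eef_pos: [0.5733, -0.093, 0.0817]
ee_rot: [[-0.99, 0.144, -0.0], [0.144, 0.99, -0.001], [0.0, -0.001, -1.0]]
wrist_force: [-0.3, -0.2, -0.6]
grip_width: 0.501
time_s: 10.5
eef_pos: [0.5725, -0.0926, 0.2002]
ee_rot: [[-0.99, 0.144, -0.003], [0.144, 0.99, 0.0], [0.003, -0.0, -1.0]]
wrist_force: [0.7, -0.4, -1.0]
grip_width: -0.002
10.5 [ 0.5725 -0.0926  0.2002] f [ 0.7 -0.4 -1. ] w -0.002 q [ -19.    6.  106.   -0.   68. -101.]
[234.86666667 206.17142857] 105 pred bar centre/top [236.36709716 205.54076529] [236.27637192 202.42843378]
```

View pics/e.png

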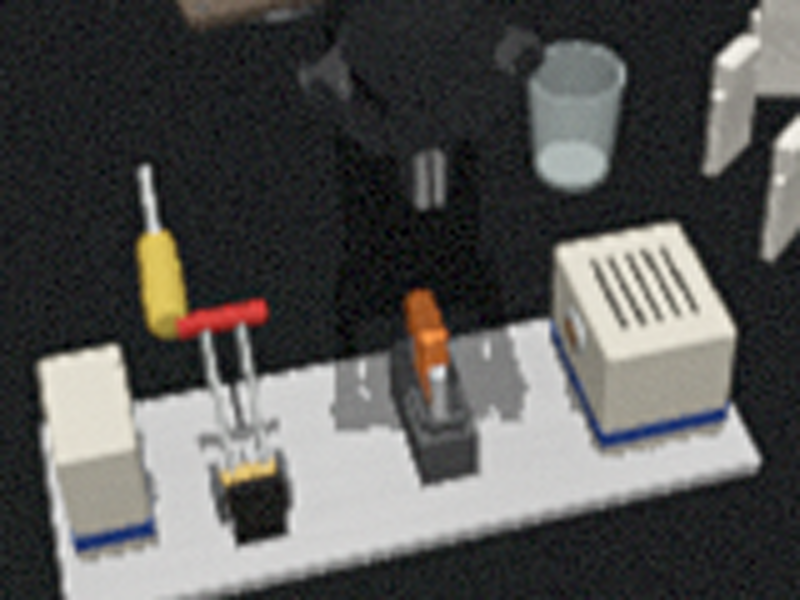

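The orange filter sits in the holder at e.png (428,340), the shutter is still closed with the red bar at (223,316), and the jaws are clear. Next I work out the shutter path in tool axes.

```bash
python3 - <<'E'
from h import *
a=np.radians(-8.2);R=np.array([[np.cos(a),-np.sin(a)],[np.sin(a),np.cos(a)]]);o=np.array([.5737,-.092])
def W(x,y,z):return np.r_[o+R@np.array([x,y]),z]
go(W(-.0634,-.115,.20),-8.2)
x0,z0=-.0634,.108
for th in np.arange(0,1.0,.1):
    ph=-.45+th;ps=max(0,ph);B=np.array([.022+.1*np.sin(ph),.03+.1*np.cos(ph)])
    t=B-.017*np.array([np.cos(ps),-np.sin(ps)])-.012*np.array([np.sin(ps),np.cos(ps)])
    print(round(th,2),"TCP local xz",t.round(4),"row from pre:",(100*np.array([-(t[0]-x0),-(t[1]-z0)])).round(2),"ry",round(np.degrees(ps),1))
E
```

```text
shift [  6.24 -11.43   0.07] turn [-0.02 -0.13 -0.08]
0.0 TCP local xz [-0.0385  0.108 ] row from pre: [-2.49 -0.  ] ry 0.0
0.1 TCP local xz [-0.0293  0.1119] row from pre: [-3.41 -0.39] ry 0.0
0.2 TCP local xz [-0.0197  0.1149] row from pre: [-4.37 -0.69] ry 0.0
0.3 TCP local xz [-0.0099  0.1169] row from pre: [-5.35 -0.89] ry 0.0
0.4 TCP local xz [0.     0.1179] row from pre: [-6.34 -0.99] ry 0.0
0.5 TCP local xz [0.0094 0.1187] row from pre: [-7.28 -1.07] ry 2.9
0.6 TCP local xz [0.0183 0.1196] row from pre: [-8.17 -1.16] ry 8.6
0.7 TCP local xz [0.0273 0.1195] row from pre: [-9.07 -1.15] ry 14.3
0.8 TCP local xz [0.0362 0.1185] row from pre: [-9.96 -1.05] ry 20.1
0.9 TCP local xz [0.045  0.1166] row from pre: [-10.84  -0.86] ry 25.8
```

```bash
python3 -m inch '[[[1.5,-3,0,0,0,0,0],[3.5,-6,0,0,0,0,0],[5,-9,0,0,0,0,0],[6.2,-11.4,0,0,0,0,0],[6.2,-11.4,0,0,0,0,0],[6.2,-11.4,3,0,0,0,0],[6.2,-11.4,6,0,0,0,0],[6.2,-11.4,8.5,0,0,0,0],[6.2,-11.4,9.2,0,0,0,0],[6.2,-11.4,9.2,0,0,0,0]]]' 60
python3 - <<'E'
from h import *
a=np.radians(-8.2);R=np.array([[np.cos(a),-np.sin(a)],[np.sin(a),np.cos(a)]]);o=np.array([.5737,-.092])
st();go(np.r_[o+R@np.array([-.0634,-.115]),.108],-8.2)
c=[cv2.resize(im,(400,480),interpolation=cv2.INTER_CUBIC) for im in(env.camera("scene")[150:246,160:240],env.camera("top")[140:236,270:350])]
cv2.imwrite("pics/f.png",np.hstack(c))
E
```

```text
time_s: 11.55
eef_pos: [0.495, -0.1959, 0.1085]
ee_rot: [[-0.99, 0.143, -0.003], [0.143, 0.99, 0.001], [0.003, 0.001, -1.0]]
wrist_force: [-0.2, -0.4, 1.2]
grip_width: 0.002
11.55 [ 0.495  -0.1959  0.1085] f [-0.2 -0.4  1.2] w 0.002 q [ -32.    6.  116.   -0.   58. -114.]
shift [ 0.04 -0.09  0.05] turn [ 0.04 -0.16 -0.05]
```

View pics/f.png

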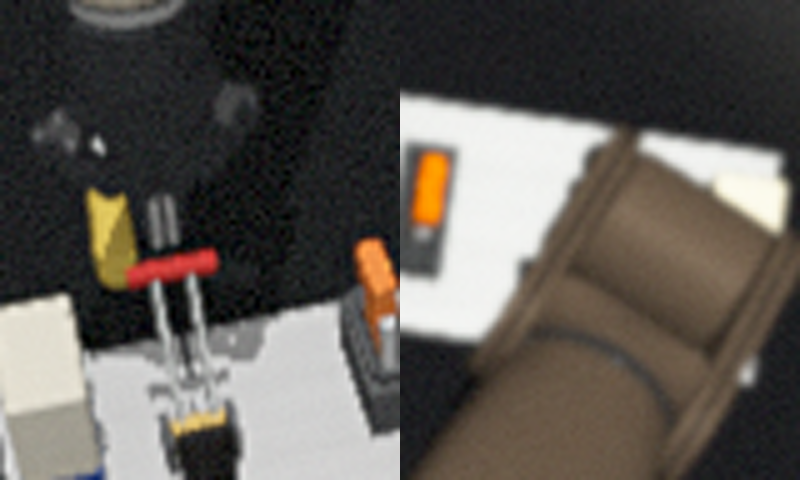

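The shut fingers are right behind the red bar: fingers at crop (162,220), bar at (172,266). They are centred on it, and the filter is still seated. I start the push.

```bash
python3 -m inch '[[[-1,-0.1,0,0,0,0,0],[-2,-0.1,0,0,0,0,0],[-2.5,-0.1,0,0,0,0,0],[-3,-0.1,-0.2,0,0,0,0],[-3.4,-0.1,-0.4,0,0,0,0],[-3.9,-0.1,-0.55,0,0,0,0],[-4.4,-0.1,-0.7,0,0,0,0],[-4.9,-0.1,-0.8,0,0,0,0],[-5.35,-0.1,-0.9,0,0,0,0],[-5.35,-0.1,-0.9,0,0,0,0]]]' 60
python3 -c "
from h import *
st();im=env.camera('scene')
m=mask(im,(0,150,110),(4,255,255),(160,180,230,260))|mask(im,(175,150,110),(180,255,255),(160,180,230,260));b=blob(m)
print(b[:2])
a=np.radians(-8.2);R=np.array([[np.cos(a),-np.sin(a)],[np.sin(a),np.cos(a)]]);o=np.array([.5737,-.092])
for th in np.arange(0,1,.1):print(th.round(1),pix('scene',np.r_[o+R@np.array([.022+.1*np.sin(th-.45),-.115]),.03+.1*np.cos(th-.45)]).round(1))
s=env.state();print('local',R.T@(s['eef_pos'][:2]-o))
"
```

```text
time_s: 12.65
eef_pos: [0.549, -0.2056, 0.1191]
ee_rot: [[-0.99, 0.144, 0.001], [0.144, 0.99, -0.001], [-0.001, -0.001, -1.0]]
wrist_force: [-4.6, 0.4, 3.1]
grip_width: -0.002
12.65 [ 0.549  -0.2056  0.1191] f [-4.6  0.4  3.1] w -0.002 q [ -30.   12.  108.   -0.   60. -112.]
(array([194.83561644, 208.76712329]), np.int32(73))
0.0 [194.7 203.2]
0.1 [195.1 204.5]
0.2 [195.6 206.1]
0.3 [196.2 208. ]
0.4 [196.8 210.3]
0.5 [197.5 212.8]
0.6 [198.2 215.7]
0.7 [198.9 218.8]
0.8 [199.7 222.1]
0.9 [200.5 225.6]
local [-0.00864415 -0.1159307 ]
```

```bash
python3 -m inch '[[[-0.5,0,0.05,0,0,0,0],[-1,0,0.05,0,0,0,0],[-1.5,0,0,0,1.5,0,0],[-1.95,0,0,0,3,0,0],[-2.4,0,-0.05,0,6,0,0],[-2.8,0,-0.1,0,9,0,0],[-3.3,0,-0.1,0,12,0,0],[-3.7,0,-0.1,0,14.5,0,0],[-4.2,0,-0.05,0,17.5,0,0],[-4.6,0,0,0,20,0,0]]]' 60
cat > sh.py <<'E'
from h import *
st();im=env.camera('scene');cv2.imwrite("pics/last.png",im)
m=mask(im,(0,150,110),(4,255,255),(160,180,230,260))|mask(im,(175,150,110),(180,255,255),(160,180,230,260));b=blob(m)
a=np.radians(-8.2);R=np.array([[np.cos(a),-np.sin(a)],[np.sin(a),np.cos(a)]]);o=np.array([.5737,-.092])
t=np.arange(0,1.1,.01);r=[pix('scene',np.r_[o+R@np.array([.022+.1*np.sin(x-.45),-.115]),.03+.1*np.cos(x-.45)])[1] for x in t]
s=env.state();print(b[:2],"theta~",np.interp(b[0][1]+.6,r,t),'local',R.T@(s['eef_pos'][:2]-o),"tool z",np.round(np.array(s["ee_rot"])[:,2],3))
E
python3 sh.py
```

```text
time_s: 13.7
eef_pos: [0.5939, -0.212, 0.1183]
ee_rot: [[-0.928, 0.144, -0.343], [0.135, 0.99, 0.049], [0.346, -0.001, -0.938]]
wrist_force: [-5.5, 0.2, 1.8]
grip_width: -0.007
13.7 [ 0.5939 -0.212   0.1183] f [-5.5  0.2  1.8] w -0.007 q [ -26.   28.   89.   -6.   82. -106.]
(array([199.05660377, 222.56603774]), np.int32(53)) theta~ 0.8316024004234229 local [ 0.03802154 -0.11588717] tool z [-0.342  0.049 -0.938]
```

```bash
python3 -m inch '[[[-0.2,0,0,0,2,0,0],[-0.4,0,0,0,4,0,0],[-0.6,0,0,0,5,0,0],[-0.6,0,0,0,5,0,0]]]' 60
python3 sh.py
python3 -m inch '[[[-0.15,0,0,0,0,0,0],[-0.3,0,0,0,0,0,0],[-0.3,0,0,0,0,0,0]]]' 60
python3 sh.py
```

```text
time_s: 14.15
eef_pos: [0.6, -0.2129, 0.1169]
ee_rot: [[-0.897, 0.144, -0.418], [0.131, 0.99, 0.06], [0.422, -0.001, -0.907]]
wrist_force: [-2.6, 1.4, 2.8]
grip_width: -0.0
14.15 [ 0.6    -0.2129  0.1169] f [-2.6  1.4  2.8] w -0.0 q [ -26.   31.   85.   -7.   87. -106.]
(array([199.90740741, 225.2037037 ]), np.int32(54)) theta~ 0.9063827025843683 local [ 0.04302198 -0.11594659] tool z [-0.418  0.06  -0.907]
time_s: 14.5
eef_pos: [0.6016, -0.2132, 0.1163]
ee_rot: [[-0.896, 0.144, -0.42], [0.131, 0.99, 0.061], [0.424, -0.001, -0.906]]
wrist_force: [-6.1, 2.5, 5.3]
grip_width: -0.002
14.5 [ 0.6016 -0.2132  0.1163] f [-6.1  2.5  5.3] w -0.002 q [ -26.   32.   85.   -7.   87. -106.]
(array([199.96226415, 225.69811321]), np.int32(53)) theta~ 0.9201569707384423 local [ 0.0448437 -0.1159516] tool z [-0.42   0.061 -0.906]
```

```bash
python3 -m inch '[[[-0.1,0,0,0,0,0,0],[-0.2,0,0,0,0,0,0],[-0.3,0,0,0,0,0,0],[-0.3,0,0,0,0,0,0],[-0.3,0,0,0,0,0,0]]]' 60
python3 sh.py
python3 -c "
import cv2;im=cv2.imread('pics/last.png');cv2.imwrite('pics/g.png',cv2.resize(im[160:260,150:270],(720,600),interpolation=cv2.INTER_CUBIC))"
```

```text
time_s: 15.05
eef_pos: [0.6021, -0.2133, 0.1161]
ee_rot: [[-0.893, 0.145, -0.426], [0.131, 0.99, 0.062], [0.431, -0.0, -0.902]]
wrist_force: [-12.4, 1.6, 10.7]
grip_width: -0.002
15.05 [ 0.6021 -0.2133  0.1161] f [-12.4   1.6  10.7] w -0.002 q [ -26.   32.   85.   -7.   88. -105.]
(array([200.22641509, 225.86792453]), np.int32(53)) theta~ 0.9248667952697414 local [ 0.04543528 -0.11598832] tool z [-0.426  0.062 -0.902]
```

View pics/g.png

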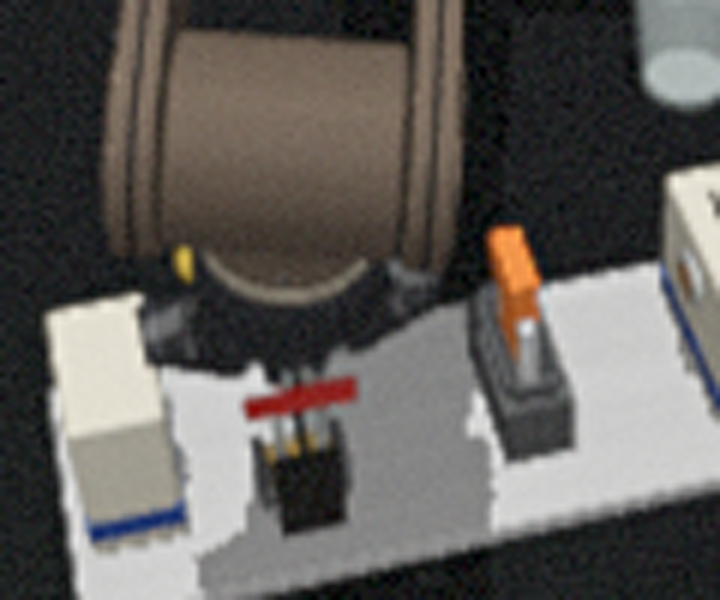

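The red bar at crop (300,398) is over on the +x side, held by the fingers. The filter is still in the holder at (520,290). The last 3 mm of commanded push moved the tool only 0.6 mm while the force rose to 16 N, so the arm is on its stop. I hold briefly, check once more and hand in.

```bash
python3 -m inch '[[[0,0,0,0,0,0,0],[0,0,0,0,0,0,0],[0,0,0,0,0,0,0],[0,0,0,0,0,0,0],[0,0,0,0,0,0,0]]]' 60
python3 sh.py
python3 -c "
from h import *
S=cv2.imread('pics/scene0.png');T=env.camera('scene')
for k,lo,hi,bx in(('green',(45,120,60),(85,255,255),(310,140,370,195)),('blue',(100,150,80),(125,255,255),(310,140,370,195)),('jar',(100,150,80),(125,255,255),(325,215,360,240)),('bottlecap',(100,150,80),(125,255,255),(50,245,85,270)),('driver',(20,120,90),(35,255,255),(170,170,200,215))):
    a=[mask(I,lo,hi,bx) for I in(S,T)];print(k,[blob(m)[0].round(1) if m.any() else 'hidden' for m in a])
d=cv2.absdiff(S,T).max(2);print('beaker diff',d[150:178,256:276].mean(),'whites diff',d[138:190,290:315].mean(),'tray',d[160:190,368:415].mean())
print(env.hand_in())"
```

```text
time_s: 15.6
eef_pos: [0.6021, -0.2132, 0.1161]
ee_rot: [[-0.893, 0.144, -0.426], [0.131, 0.99, 0.062], [0.431, -0.0, -0.902]]
wrist_force: [-11.7, 3.4, 10.4]
grip_width: -0.003
15.6 [ 0.6021 -0.2132  0.1161] f [-11.7   3.4  10.4] w -0.003 q [ -26.   32.   85.   -7.   88. -105.]
(array([200.21818182, 225.87272727]), np.int32(55)) theta~ 0.9250000024282021 local [ 0.04540045 -0.11598434] tool z [-0.426  0.062 -0.902]
green [array([341.1, 161.8]), array([341. , 161.6])]
blue [array([355.6, 171.6]), array([355.6, 171.6])]
jar [array([340.8, 227.2]), array([340.7, 227.3])]
bottlecap [array([ 65.1, 255.4]), array([ 65.1, 255.4])]
driver [array([181.7, 196.1]), array([180.1, 203.2])]
beaker diff 4.126785714285714 whites diff 5.026153846153846 tray 3.926950354609929
the job is handed in; nothing more can be done
None
```

The orange filter is in the photometer's filter holder and released, and the job was handed in at about 15.7 s with the fingers still holding the shutter open.

- **Filter:** it met the slot floor at TCP z 0.0826 m, the height predicted for fully home. I let go while the shutter was closed, and later pictures still show it upright in the holder.
- **Shutter:** I pushed it by the red bar with the shut fingers until it stopped. It stayed still for 0.5 s with about 16 N on the wrist. The camera puts the angle at about 0.92 rad against the stop's 0.90, which is within the calibration error.
- **Other things on the bench:** the green and blue filters, jar and wash bottle had moved by no more than 0.2 px. The areas around the beaker, white look-alikes and tray showed only noise-level change.
- **Not confirmed:** the arm partly hid the screwdriver in the last check, so its apparent 7 px shift proves nothing. The tool did not go near it.
- **Measurement disagreement:** before insertion, the two cameras differed by several millimetres on the holder's upper edges. I used its base corners instead, which agreed to about 2 mm, and the filter went in without resistance.

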